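Shift the tube mixer's lift-gate selector to the green tubes

TASK

The tube mixer's selector lever is in its middle, neutral notch. Lift the orange grip straight up until the crossbar is clear of the notched rails, slide it along the slot to the end notch beside the green-capped tubes, lower it fully home into that notch and let go. Do not knock over the white bottle standing beside the mixer.

Things in the scene. Friction and masses are not known exactly. Their poses are not given: they have to be found in the camera images.
- mixer: White tube mixer with a blue band, fixed, 240 (x) x 300 (y) x 70 mm high. Origin: centre of its underside, z up. The lever's slot runs along y at x = -35 mm in the top, between two 22 mm high aluminium rails (top at z = 92, outer faces 58 mm apart) with three 30 mm wide notches at y = -60, 0, +60 mm. At x = +65 mm a green- and a blue-capped tube block stand one beside each end notch.
- lever: Orange upright grip 44 (mixer's x) x 24 (mixer's y) x 50 mm high on a 12 mm stem with a 10 mm crossbar along x that drops in the notches. Origin: grip centre; axes as the mixer's. It only slides, up 40 mm and along the slot +-70 mm; never turns. Seated: origin 145 mm above the bench; clears the rails when lifted 22 mm. Spring-pressed down, about 5 N. Starts seated mid-slot, within 5 mm.
- green_block: White block 70 (x) x 90 (y) x 42 mm high with six green-capped tubes, fixed on the mixer's top. Origin: centre of its underside, 70 mm above the bench; axes as the mixer's. It stands beside the wanted end notch: same y along the mixer, the slot 100 mm away towards -x. The like block with blue caps is beside the other end notch.
- bottle: Loose white bottle with a blue cap, 64 mm diameter, 150 mm high, standing on the bench off the mixer's -y end, 210 to 255 mm from the mixer's centre. A bystander, to be left standing. Origin: centre of its underside.

How it is judged:
By the outcome, as a careful person would: the job done as asked, in the order asked, and still so for the second after the job is handed in, with the robot touching nothing.
It also fails if it takes over 32 s, if anything falls off the work surface, if the arm or the gripper's body presses on something with over 40 N, if the wrist force passes 120 N, or if a joint passes its speed limit or range.

ROBOT

A 6-joint arm with a two-finger parallel gripper is mounted at the origin on the work surface. World frame = base frame: x ahead of the robot, y to its left, z up, the work surface at z = 0. Lengths are in mm, angles in degrees, forces in N, time in s.
With the tool pointing down it reaches from about 350 to 875 mm from the base axis. Payload 4.2 kg.
Tool frame: the origin (TCP) lies on the front face of the gripper's body, between the roots of the fingers; the fingertips stand 70 mm ahead of it and the grasp point (between the pads) lies env.grip_point_offset ahead of it (env.grip_point_offset is the distance from the TCP to the grasp point, in mm); z points along the fingers, y is the direction in which the jaws open and shut (so a half turn about z gives the same grasp; the last joint's range is limited). The gripper opens to 87 mm and grips with 3 to 60 N. Pads are 19 mm wide; open, the fingers measure 117 mm over their backs; the gripper's body (75 mm by 190 mm) begins 51 mm behind the grasp point.
Start: joints at [-50.271, 22.042, 0.453, 0, -68.411, -14.817], TCP at [263.28, -566.818, 292.25] pointing down, gripper open.
Joint ranges: [-179.83, 179.83], [-69.29, 118.12], [-61.27, 80.66], [-181.25, 117.63], [-171.15, -9.14], [-177.46, 177.46]. Speed limits (degrees/s): [159.86, 159.86, 180, 180, 180, 180].

INTERFACE

Orientations are given as a 3x3 rotation matrix whose columns are the frame's x, y, z axes.
In Python, from cell import env, eyes gives the robot as it stands.
- The arm moves only by the shell command python3 -m crank 'ROWS' [FORCE]. ROWS is JSON, a list of rows, each an object with "hand": the closure, from 0 (fully open) to 1 (shut); "linear": the shift along the tool's x, y, z in mm, a list of three; "turn": the turn about the tool's z in degrees. A call has 1 to 10 rows; each row is the pose to reach, as a shift and turn from the pose commanded when the call began, along the tool's axes at that moment; what a row does not reach only later rows make up. A row lasts 1/12 s, in which the tool goes at most 41.7 mm and 7.16 degrees, less where a joint would pass 70% of its speed; a pose out of reach is approached as far as the arm can. A call with a gripper value outside its range is refused whole. The fingers move at their own pace and stop on an object; FORCE is the grip in N (left out, the last holds). Time passes only in rows, so rows that repeat a pose let the fingers close. It gives the time, the measured TCP pose, the force and the opening at its end, in the units of the state.
- env.observe(): the state, without advancing time (a new reading comes with each control period).
- eyes.read_camera(name): name is "scene" or "top"; returns (picture, depth): 384x512x3 uint8, red, green, blue; 384x512 float32, mm along the optical axis (not along the pixel's ray), 0 where there is no reading.
- eyes.calibration(name): a dict with "intrinsics" (3x3 intrinsics, pixels), "k1" (the pictures are not rectified: a ray, as slopes to the right and down, at radius r is drawn at 1 + k1 r^2 times it, then the intrinsics apply), "world_from_camera" (4x4, takes a point from camera to world coordinates). Camera axes: x right, y down, z forward; pixel columns grow to the right and rows downward; lengths in mm; the calibration is good to about 2 mm. A picture is of the moment at which its call begins. calibration takes no time and is no camera call.
- env.sign_off(): hands the job in, once; it reports no verdict.
The state is a dict: "clock": time; "qpos": joint angles; "dq": joint speeds; "tau": joint torques, N m; "position": TCP position; "tool_rot": TCP orientation; "force": force on the tool from outside, world axes, zero at the start; "moment": the same for the moment, N m; "gripper_width": finger opening in mm.
Only numpy, scipy, OpenCV 4.12 (cv2) and the standard library are available. Lean on these libraries where they do the work, as an engineer would, in place of code of your own. Each camera call takes 0.05 s, during which the arm holds its last target.

## Working session

There is one attempt and no reset: what is moved stays moved. The work goes in short steps, Python scripts to look and compute and a shell command to move; the robot and the scene stay as the last step left them, time stands still between calls to the robot, and variables do not carry over. Pictures are saved under pics/ and viewed, and the job is handed in when it is done.

```bash
mkdir -p pics; ls; python3 - <<'E'
from cell import env, eyes
import cv2, numpy as np
s=env.observe(); print(s, env.grip_point_offset)
for n in("scene","top"):
    p,d=eyes.read_camera(n); cv2.imwrite(f"pics/{n}0.png",cv2.cvtColor(p,cv2.COLOR_RGB2BGR)); np.savez(f"{n}0.npz",p=p,d=d)
    c=eyes.calibration(n); print(n,c)
E
```

```text
pics
{'clock': 0.0, 'qpos': array([-5.02708746e+01,  2.20900193e+01,  3.80961905e-01, -2.90419606e-02,
       -6.84091309e+01, -1.48159459e+01]), 'dq': array([ 0.04186202, -0.05628866, -0.00390386,  0.02617386,  0.04913816,
       -0.0963986 ]), 'tau': array([-7.23030935e-04, -3.90668428e+01,  1.87405658e+01,  4.21986222e+00,
        1.10724889e-02, -2.10218036e-04]), 'position': array([ 263.1137414 , -566.43591224,  291.17517996]), 'tool_rot': array([[-9.07025866e-01, -4.21073824e-01, -9.55936301e-04],
       [-4.21074903e-01,  9.07023904e-01,  1.88763603e-03],
       [ 7.22229538e-05,  2.11465549e-03, -9.99997762e-01]]), 'force': array([ 0.09252432, -0.60896783, -0.16085927]), 'moment': array([ 0.04894133,  0.01067623, -0.00400039]), 'gripper_width': 86.87690417174257} 51.0
scene {'intrinsics': array([[427.58151611,   0.        , 250.65473205],
       [  0.        , 427.58151611, 196.81338964],
       [  0.        ,   0.        ,   1.        ]]), 'k1': -0.013725090621677868, 'world_from_camera': array([[ 6.36778072e-01,  4.27201423e-01, -6.41882101e-01,
         1.11928357e+03],
       [ 7.70902424e-01, -3.36614878e-01,  5.40740119e-01,
        -5.02626617e+02],
       [ 1.49378833e-02, -8.39159918e-01, -5.43679586e-01,
         5.66210663e+02],
       [ 0.00000000e+00,  0.00000000e+00,  0.00000000e+00,
         1.00000000e+00]])}
top {'intrinsics': array([[385.44467369,   0.        , 255.95784952],
       [  0.        , 385.44467369, 190.71072642],
       [  0.        ,   0.        ,   1.        ]]), 'k1': 0.0063863779987719345, 'world_from_camera': array([[ 3.52100801e-02, -9.73501744e-01,  2.25952658e-01,
         4.43939744e+02],
       [-9.99365130e-01, -3.30672574e-02,  1.32624840e-02,
        -7.60184916e+01],
       [-5.43941664e-03, -2.26276181e-01, -9.74047998e-01,
         8.32260525e+02],
       [ 0.00000000e+00,  0.00000000e+00,  0.00000000e+00,
         1.00000000e+00]])}
```

View pics/scene0.png

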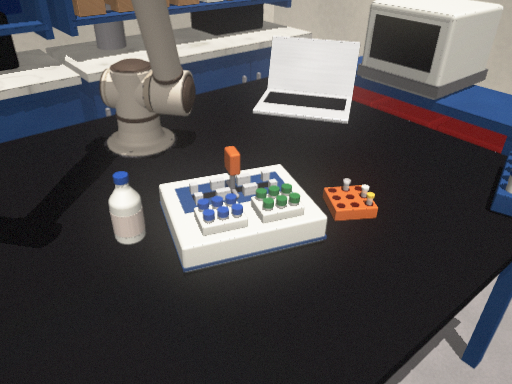

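View pics/top0.png

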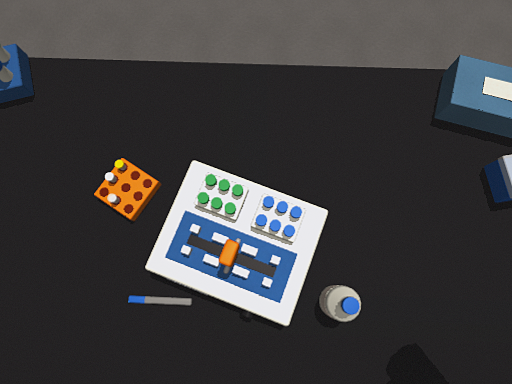

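The top view shows the orange grip at about (229,253), the green block at (222,195), the blue-capped block at (279,216) and the bottle at (345,303). So the wanted notch is at the mixer's +y end, and the bottle stands off the -y end.

```bash
cat > h.py <<'E'
import numpy as np, cv2
from cell import env, eyes
def ray(n,uv):
    c=eyes.calibration(n); K=c["intrinsics"]; T=c["world_from_camera"]
    uv=np.atleast_2d(np.asarray(uv,float))
    d=np.array([c["k1"],0,0,0,0.])
    q=cv2.undistortPoints(uv[:,None,:],K,d)[:,0,:]
    return T, np.c_[q,np.ones(len(q))]
def plane(n,uv,z):
    T,q=ray(n,uv); w=q@T[:3,:3].T; o=T[:3,3]
    return o+w*((z-o[2])/w[:,2])[:,None]
def dpts(n,uv,dep):
    T,q=ray(n,uv); return (q*np.asarray(dep)[:,None])@T[:3,:3].T+T[:3,3]
def cloud(n,d):
    v,u=np.mgrid[:384,:512]; return dpts(n,np.c_[u.ravel(),v.ravel()],d.ravel()).reshape(384,512,3)
E
python3 - <<'E'
from h import *
for n in("top","scene"):
    z=np.load(n+"0.npz"); p,d=z["p"],z["d"]; P=cloud(n,d)
    h=cv2.cvtColor(p,cv2.COLOR_RGB2HSV)
    bx=(slice(150,330),slice(140,335)) if n=="top" else (slice(140,270),slice(150,325))
    m=np.zeros((384,512),bool); m[bx]=True; m&=d>0
    org=m&(h[...,0]<18)&(h[...,1]>150)&(h[...,2]>90)
    if n=="top": org[:,:200]=False
    Q=P[org]; print(n,"orange n",len(Q),"z",np.percentile(Q[:,2],[2,50,98]))
    t=Q[Q[:,2]>160]; print(" top face mean",t.mean(0),len(t)); 
    if len(t)>5: print("  rect",cv2.minAreaRect(t[:,:2].astype(np.float32)))
    for nm,lo,hi in(("green",45,85),("blue",100,125)):
        k=m&(h[...,0]>lo)&(h[...,0]<hi)&(h[...,1]>120)&(P[...,2]>115)
        Q=P[k]; print(" ",nm,len(Q),Q.mean(0),np.percentile(Q[:,2],[5,50,95]))
        nn,l,st,ce=cv2.connectedComponentsWithStats(k.astype(np.uint8))
        for i in range(1,nn):
            if st[i,4]>15: print("    ",ce[i].round(1),st[i,4],P[l==i].mean(0).round(1),P[l==i][:,2].max().round(1))
    if n=="top":
        k=(m&(P[...,2]>55)&(P[...,2]<82)).astype(np.uint8)
        k=(m&(P[...,2]>55)&(P[...,0]<900)).astype(np.uint8)
        cs,_=cv2.findContours(k,0,2); c=max(cs,key=cv2.contourArea)
        Q=P[(k>0)&(P[...,2]<80)]; r=cv2.minAreaRect(Q[:,:2].astype(np.float32)); print("mixer rect",r, np.median(Q[:,2]))
        k=(P[...,2]>30)&(P[...,2]<400); k[:, :310]=False; k[:260]=False;k[345:]=False
        Q=P[k]; print("bottle",Q.mean(0),cv2.minEnclosingCircle(Q[:,:2].astype(np.float32)),Q[:,2].max())
E
```

```text
top orange n 343 z [143.08143739 168.9183507  171.27408289]
 top face mean [488.28246905 -23.18306743 168.78366703] 321
  rect ((488.9298095703125, -22.752941131591797), (23.09820556640625, 42.85768127441406), 70.73112487792969)
  green 2 [596.92071239  -8.73063688 116.02200387] [115.70745915 116.02200387 116.33654859]<stdin>:14: RuntimeWarning: Mean of empty slice.
  ret = um.true_divide(
Traceback (most recent call last):
IndexError: index -1 is out of bounds for axis 0 with size 0
```

```bash
python3 - <<'E' 2>&1 | grep -v Warn
from h import *
for n in("top","scene"):
    z=np.load(n+"0.npz"); p,d=z["p"],z["d"]; P=cloud(n,d)
    h=cv2.cvtColor(p,cv2.COLOR_RGB2HSV)
    bx=(slice(150,330),slice(140,335)) if n=="top" else (slice(140,270),slice(150,325))
    m=np.zeros((384,512),bool); m[bx]=True; m&=d>0
    org=m&(h[...,0]<18)&(h[...,1]>150)&(h[...,2]>60)
    if n=="top": org[:,:200]=False
    Q=P[org]; print(n,"orange n",len(Q),"z",np.percentile(Q[:,2],[2,50,98]))
    t=Q[Q[:,2]>165]; print(" top face mean",t.mean(0),len(t)); 
    if len(t)>5: print("  rect",cv2.minAreaRect(t[:,:2].astype(np.float32)))
    for nm,lo,hi in(("green",45,85),("blue",100,125)):
        k=m&(h[...,0]>lo)&(h[...,0]<hi)&(h[...,1]>120)&(P[...,2]>100)&(P[...,2]<130)
        if k.sum()==0: print(nm,0); continue
        Q=P[k]; print(" ",nm,len(Q),Q.mean(0),np.percentile(Q[:,2],[5,50,95]), (Q.min(0)+Q.max(0))/2)
    if n=="top":
        k=m&(P[...,2]>62)&(P[...,2]<78)
        Q=P[k]; r=cv2.minAreaRect(Q[:,:2].astype(np.float32)); print("mixer rect",r, np.median(Q[:,2]), cv2.boxPoints(r))
        k=(P[...,2]>30)&(P[...,2]<400); k[:, :315]=False; k[:270]=False;k[335:]=False;k[:,370:]=False
        Q=P[k]; print("bottle",Q.mean(0),cv2.minEnclosingCircle(Q[:,:2].astype(np.float32)),Q[:,2].max())
        Q=Q[Q[:,2]>140];print("cap",Q.mean(0))
E
```

```text
top orange n 360 z [127.31920512 168.83544726 171.26245407]
 top face mean [488.35811599 -22.85634066 169.00223064] 310
  rect ((489.07415771484375, -22.780725479125977), (23.065946578979492, 42.5067138671875), 70.47270202636719)
  green 564 [602.56869919   2.38342374 111.41962971] [106.23608856 111.80262967 113.95940025] [603.10550219   2.43369248 108.38996333]
  blue 593 [ 563.70091787 -110.37899385  111.57312676] [108.96335131 111.78654977 113.80116396] [ 564.24042081 -110.59756933  107.81449212]
mixer rect ((510.97064208984375, -68.22158813476562), (377.8715515136719, 240.2178192138672), 70.83557891845703) 69.97780131369393 [[ 335.49426 -207.25725]
 [ 562.3993  -286.11597]
 [ 686.447     70.81407]
 [ 459.542    149.67279]]
bottle [ 410.68538048 -226.4052636   108.29077066] ((409.0195007324219, -234.3101348876953), 31.99901580810547) 152.29423469530298
cap [ 408.8376232  -234.45285179  149.20065125]
scene orange n 381 z [ 21.11073066 154.06534342 170.28681785]
 top face mean [492.10641555 -27.39980215 168.46087297] 118
  rect ((490.9829406738281, -26.409652709960938), (23.072423934936523, 41.96384048461914), 70.16515350341797)
  green 6 [588.95328974  13.38320865 111.40419854] [110.02611068 111.66401032 112.15325208] [589.34086736  10.22179027 110.9050701 ]
  blue 516 [ 567.07944802 -114.13340036  109.47560425] [102.34826557 110.93130082 112.72547935] [ 565.40821119 -112.71599269  106.88416568]
```

The grip's top face is at (489,-23,169) in the top view and (491,-26,168) in the scene view. Both faces measure 23x43 mm. Working back from the green block gives (489,-22). The mixer's y axis points at about 71°. I'll clamp along the mixer's y, so the tool turns +44°. First leg at the present height:

```bash
python3 -m crank '[{"hand":0,"linear":[-10,9,0],"turn":2},{"hand":0,"linear":[-30,27,0],"turn":6},{"hand":0,"linear":[-55,50,0],"turn":11},{"hand":0,"linear":[-80,73,0],"turn":16},{"hand":0,"linear":[-105,96,0],"turn":21},{"hand":0,"linear":[-130,119,0],"turn":26},{"hand":0,"linear":[-155,142,0],"turn":31},{"hand":0,"linear":[-180,165,0],"turn":36},{"hand":0,"linear":[-205,187,0],"turn":41},{"hand":0,"linear":[-220,200,0],"turn":44}]' 20
cat > go.py <<'E'
import sys
from h import *
s=env.observe(); R=s["tool_rot"]; t=np.array(eval(sys.argv[1]))
print("tool-axes shift",(R.T@(t-s["position"])).round(1),"pos",s["position"].round(1),"yaw of tool y",np.degrees(np.arctan2(R[1,1],R[0,1])).round(2),"F",s["force"].round(1),"w",round(s["gripper_width"],1),"t",s["clock"],"q",s["qpos"].round(0))
E
python3 go.py "[489.5,-23.5,292]"
```

```text
clock: 0.93
position: [378.9, -290.3, 292.1]
tool_rot: [[-0.944, 0.329, -0.0], [0.329, 0.944, 0.001], [0.0, 0.001, -1.0]]
force: [0.4, -1.4, 0.2]
gripper_width: 87.1
tool-axes shift [-1.670e+01  2.883e+02  2.000e-01] pos [ 378.9 -290.3  292.1] yaw of tool y 70.79 F [ 0.4 -1.4  0.2] w 87.1 t 0.9333 q [-18.   8. -19.  -0. -63. -91.]
```

```bash
python3 -m crank '[{"hand":0,"linear":[-1,15,0],"turn":0},{"hand":0,"linear":[-3,45,0],"turn":0},{"hand":0,"linear":[-5,80,0],"turn":0},{"hand":0,"linear":[-7,115,0],"turn":0},{"hand":0,"linear":[-9,150,0],"turn":0},{"hand":0,"linear":[-11,185,0],"turn":0},{"hand":0,"linear":[-13,220,0],"turn":0},{"hand":0,"linear":[-15,250,0],"turn":0},{"hand":0,"linear":[-16,273,0],"turn":0},{"hand":0,"linear":[-16,286,0],"turn":0}]'
python3 -m crank '[{"hand":0,"linear":[0,0,0],"turn":0},{"hand":0,"linear":[0,0,0],"turn":0}]'
python3 go.py "[489.5,-23.5,196]"
python3 - <<'E'
from h import *
p,d=eyes.read_camera("scene"); cv2.imwrite("pics/scene1.png",cv2.cvtColor(p,cv2.COLOR_RGB2BGR))
E
```

```text
clock: 1.77
position: [487.8, -25.6, 291.9]
tool_rot: [[-0.946, 0.325, -0.0], [0.325, 0.946, 0.0], [0.0, 0.0, -1.0]]
force: [-0.1, -0.3, -0.2]
gripper_width: 87.3
clock: 1.93
position: [486.9, -27.6, 291.9]
tool_rot: [[-0.945, 0.326, -0.001], [0.326, 0.945, -0.0], [0.001, -0.001, -1.0]]
force: [0.3, -0.2, 0.2]
gripper_width: 86.8
tool-axes shift [-1.2  4.8 95.9] pos [486.9 -27.6 291.9] yaw of tool y 70.96 F [ 0.3 -0.2  0.2] w 86.8 t 1.9333 q [  16.    9.  -18.   -0.  -63. -125.]
```

View pics/scene1.png

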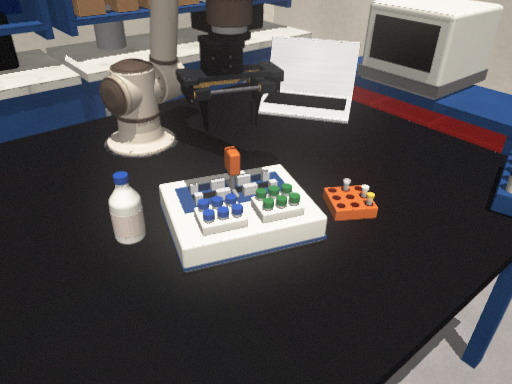

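```bash
python3 -m crank '[{"hand":0,"linear":[0,2,6],"turn":0},{"hand":0,"linear":[-1,4,16],"turn":0},{"hand":0,"linear":[-1,5,28],"turn":0},{"hand":0,"linear":[-1,5,38],"turn":0},{"hand":0,"linear":[-1,5,42],"turn":0},{"hand":0,"linear":[-1,5,42],"turn":0},{"hand":0,"linear":[-1,5,42],"turn":0}]'
python3 go.py "[489.5,-23.5,196]"
python3 - <<'E'
from h import *
for n in("scene","top"):
    p,d=eyes.read_camera(n); cr=p[60:220,140:340] if n=="scene" else p[160:330,140:340]
    cv2.imwrite(f"pics/{n}2.png",cv2.cvtColor(cv2.resize(cr,None,fx=3,fy=3),cv2.COLOR_RGB2BGR))
E
```

```text
clock: 2.57
position: [489.8, -23.6, 250.1]
tool_rot: [[-0.945, 0.327, -0.0], [0.327, 0.945, -0.0], [0.0, -0.0, -1.0]]
force: [-0.2, -0.1, -0.1]
gripper_width: 87.1
tool-axes shift [ 0.3  0.  54.1] pos [489.8 -23.6 250.1] yaw of tool y 70.9 F [-0.2 -0.1 -0.1] w 87.1 t 2.5667 q [  16.   11.  -22.    0.  -57. -125.]
```

View pics/scene2.png

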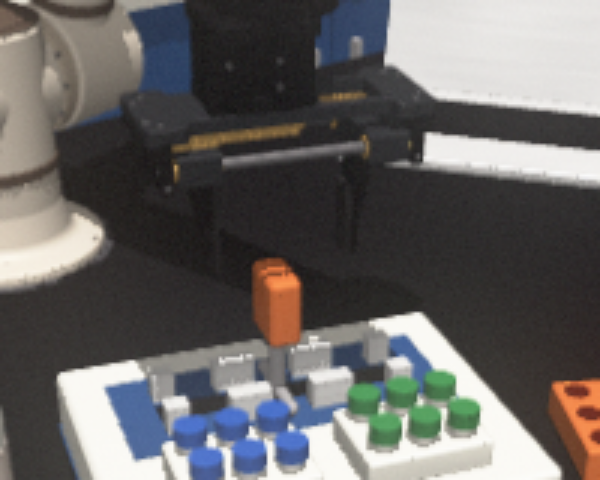

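View pics/top2.png

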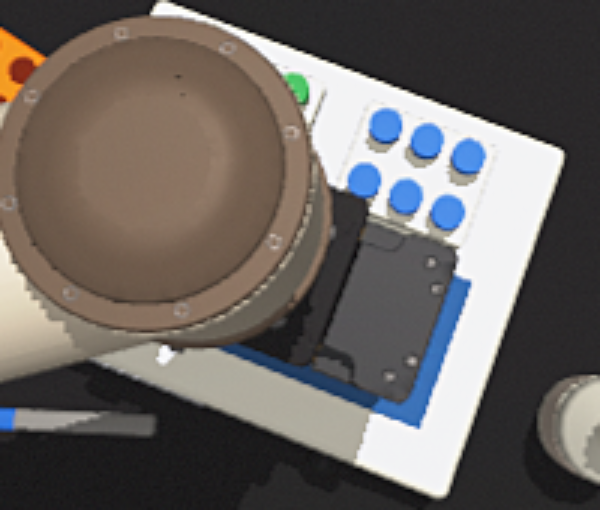

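The scene crop shows the fingertips at (215,270) and (352,248), either side of the grip at (275,270), and both are still above its top. Next I descend to the grasp height and close.

```bash
python3 -m crank '[{"hand":0,"linear":[0,0,6],"turn":0},{"hand":0,"linear":[0,0,16],"turn":0},{"hand":0,"linear":[0,0,27],"turn":0},{"hand":0,"linear":[0,0,38],"turn":0},{"hand":0,"linear":[0,0,48],"turn":0},{"hand":0,"linear":[0,0,53],"turn":0},{"hand":0,"linear":[0,0,54],"turn":0},{"hand":0,"linear":[0,0,54],"turn":0}]'
python3 -m crank '[{"hand":0.4,"linear":[0,0,0],"turn":0},{"hand":0.5,"linear":[0,0,0],"turn":0},{"hand":0.6,"linear":[0,0,0],"turn":0},{"hand":0.7,"linear":[0,0,0],"turn":0},{"hand":0.8,"linear":[0,0,0],"turn":0},{"hand":0.9,"linear":[0,0,0],"turn":0},{"hand":1,"linear":[0,0,0],"turn":0},{"hand":1,"linear":[0,0,0],"turn":0},{"hand":1,"linear":[0,0,0],"turn":0},{"hand":1,"linear":[0,0,0],"turn":0}]' 30
python3 go.py "[489.5,-23.5,226]"
```

```text
clock: 3.33
position: [489.9, -23.3, 196.2]
tool_rot: [[-0.945, 0.327, -0.0], [0.327, 0.945, -0.0], [0.0, -0.0, -1.0]]
force: [-0.8, -0.3, 0.5]
gripper_width: 87.0
clock: 4.17
position: [489.8, -23.3, 196.2]
tool_rot: [[-0.945, 0.327, -0.0], [0.327, 0.945, -0.0], [0.0, -0.0, -1.0]]
force: [-0.7, -0.6, -0.0]
gripper_width: 28.5
tool-axes shift [  0.2  -0.3 -29.8] pos [489.8 -23.3 196.2] yaw of tool y 70.91 F [-0.7 -0.6 -0. ] w 28.5 t 4.1667 q [  16.   15.  -26.    0.  -49. -125.]
```

```bash
python3 -m crank '[{"hand":1,"linear":[0,0,0],"turn":0},{"hand":1,"linear":[0,0,0],"turn":0},{"hand":1,"linear":[0,0,0],"turn":0},{"hand":1,"linear":[0,0,0],"turn":0}]' 30
```

```text
clock: 4.5
position: [489.8, -23.4, 196.2]
tool_rot: [[-0.945, 0.327, -0.0], [0.327, 0.945, -0.0], [0.0, -0.0, -1.0]]
force: [0.0, -0.4, -0.1]
gripper_width: 23.8
```

The fingers stopped at 23.8 mm against the 24 mm grip, so it is held. Now I lift straight up 31 mm.

```bash
python3 -m crank '[{"hand":1,"linear":[0,0,-2],"turn":0},{"hand":1,"linear":[0,0,-6],"turn":0},{"hand":1,"linear":[0,0,-12],"turn":0},{"hand":1,"linear":[0,0,-18],"turn":0},{"hand":1,"linear":[0,0,-24],"turn":0},{"hand":1,"linear":[0,0,-29],"turn":0},{"hand":1,"linear":[0,0,-31],"turn":0},{"hand":1,"linear":[0,0,-31],"turn":0},{"hand":1,"linear":[0,0,-31],"turn":0}]' 40
python3 - <<'E'
from h import *
p,d=eyes.read_camera("scene"); cr=p[60:220,140:340]; np.savez("s3.npz",p=p,d=d)
cv2.imwrite(f"pics/scene3.png",cv2.cvtColor(cv2.resize(cr,None,fx=3,fy=3),cv2.COLOR_RGB2BGR))
E
python3 go.py "[489.5,-23.5,226]"
```

```text
clock: 5.25
position: [489.6, -23.3, 227.3]
tool_rot: [[-0.945, 0.327, 0.0], [0.327, 0.945, 0.0], [0.0, 0.0, -1.0]]
force: [2.1, -0.6, -5.9]
gripper_width: 23.7
tool-axes shift [ 0.1 -0.2  1.2] pos [489.6 -23.3 227.2] yaw of tool y 70.91 F [ 2.2 -0.7 -6. ] w 23.6 t 5.3 q [  16.   13.  -24.   -0.  -54. -125.]
```

View pics/scene3.png

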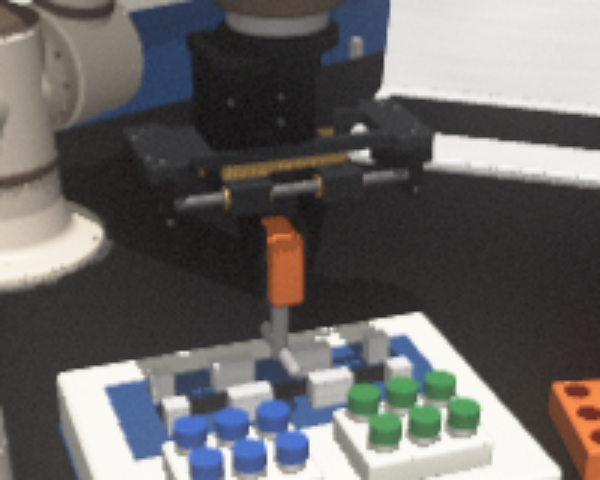

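The grip is lifted and the crossbar is above the rails. The wrist reads about 6 N of spring. The caps put the green notch about 61 mm along +y (the tool's y). Sliding there:

```bash
python3 -m crank '[{"hand":1,"linear":[0,2,0],"turn":0},{"hand":1,"linear":[0,8,0],"turn":0},{"hand":1,"linear":[0,17,0],"turn":0},{"hand":1,"linear":[0,27,0],"turn":0},{"hand":1,"linear":[0,37,0],"turn":0},{"hand":1,"linear":[0,47,0],"turn":0},{"hand":1,"linear":[0,55,0],"turn":0},{"hand":1,"linear":[0,60,0],"turn":0},{"hand":1,"linear":[0,61,0],"turn":0},{"hand":1,"linear":[0,61,0],"turn":0}]'
python3 - <<'E'
from h import *
p,d=eyes.read_camera("scene"); cr=p[60:220,140:340]; np.savez("s4.npz",p=p,d=d)
cv2.imwrite(f"pics/scene4.png",cv2.cvtColor(cv2.resize(cr,None,fx=3,fy=3),cv2.COLOR_RGB2BGR))
E
python3 go.py "[509.5,34.4,196]"
```

```text
clock: 6.13
position: [509.9, 35.1, 227.1]
tool_rot: [[-0.945, 0.326, 0.0], [0.326, 0.945, 0.001], [0.0, 0.001, -1.0]]
force: [1.6, -0.9, -6.5]
gripper_width: 23.7
tool-axes shift [ 0.2 -0.4 31.2] pos [509.8  34.7 227.2] yaw of tool y 70.92 F [ 0.8  0.8 -6.4] w 23.4 t 6.1833 q [  22.   14.  -21.   -0.  -55. -131.]
```

View pics/scene4.png

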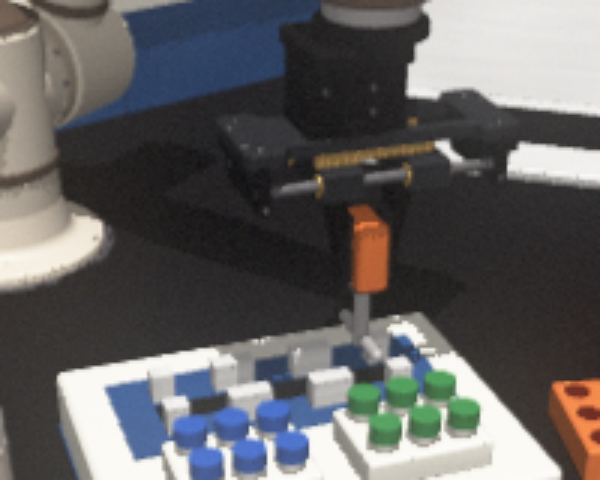

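The crossbar is at about (372,345) in the crop. That is centred over the gap between the near-rail pieces, which end at 352 and start at 387. Lowering it home:

```bash
python3 -m crank '[{"hand":1,"linear":[0,0,2],"turn":0},{"hand":1,"linear":[0,0,6],"turn":0},{"hand":1,"linear":[0,0,11],"turn":0},{"hand":1,"linear":[0,0,16],"turn":0},{"hand":1,"linear":[0,0,21],"turn":0},{"hand":1,"linear":[0,0,26],"turn":0},{"hand":1,"linear":[0,0,29],"turn":0},{"hand":1,"linear":[0,0,31],"turn":0},{"hand":1,"linear":[0,0,32],"turn":0},{"hand":1,"linear":[0,0,32],"turn":0}]'
python3 go.py "[509.5,34.4,196]"
```

```text
clock: 7.02
position: [509.8, 34.2, 196.2]
tool_rot: [[-0.945, 0.327, 0.0], [0.327, 0.945, -0.0], [-0.0, -0.0, -1.0]]
force: [-2.4, 0.3, 2.0]
gripper_width: 23.8
tool-axes shift [0.3 0.1 0.2] pos [509.8  34.2 196.2] yaw of tool y 70.93 F [-2.4  0.3  2. ] w 23.8 t 7.0167 q [  22.   17.  -23.    0.  -50. -131.]
```

It is back at the grasp height of 196.2 mm, and the wrist force has changed sign to +2 N, so the lever is on its seat. Releasing:

```bash
python3 -m crank '[{"hand":0.6,"linear":[0,0,0],"turn":0},{"hand":0.4,"linear":[0,0,0],"turn":0},{"hand":0.2,"linear":[0,0,0],"turn":0},{"hand":0,"linear":[0,0,0],"turn":0},{"hand":0,"linear":[0,0,0],"turn":0},{"hand":0,"linear":[0,0,0],"turn":0},{"hand":0,"linear":[0,0,0],"turn":0},{"hand":0,"linear":[0,0,0],"turn":0},{"hand":0,"linear":[0,0,0],"turn":0},{"hand":0,"linear":[0,0,0],"turn":0}]'
python3 -m crank '[{"hand":0,"linear":[0,0,0],"turn":0},{"hand":0,"linear":[0,0,-2],"turn":0},{"hand":0,"linear":[0,0,-8],"turn":0},{"hand":0,"linear":[0,0,-20],"turn":0},{"hand":0,"linear":[0,0,-40],"turn":0},{"hand":0,"linear":[0,0,-60],"turn":0},{"hand":0,"linear":[0,0,-80],"turn":0},{"hand":0,"linear":[0,0,-100],"turn":0},{"hand":0,"linear":[0,0,-110],"turn":0},{"hand":0,"linear":[0,0,-110],"turn":0}]'
python3 - <<'E'
from h import *
n="scene"
p,d=eyes.read_camera(n); np.savez("s5.npz",p=p,d=d); P=cloud(n,d)
cv2.imwrite(f"pics/scene5.png",cv2.cvtColor(cv2.resize(p[60:260,90:340],None,fx=3,fy=3),cv2.COLOR_RGB2BGR))
h=cv2.cvtColor(p,cv2.COLOR_RGB2HSV)
m=np.zeros((384,512),bool); m[100:230,200:300]=True
k=m&(h[...,0]<18)&(h[...,1]>150)&(h[...,2]>60)&(P[...,2]>110); Q=P[k]
print("orange z",np.percentile(Q[:,2],[2,98])); t=Q[Q[:,2]>165]
if len(t)>5: print(cv2.minAreaRect(t[:,:2].astype(np.float32)))
E
```

```text
clock: 7.85
position: [509.8, 34.3, 195.2]
tool_rot: [[-0.945, 0.327, 0.0], [0.327, 0.945, -0.0], [-0.0, -0.0, -1.0]]
force: [-0.9, -0.6, 0.0]
gripper_width: 81.8
clock: 8.68
position: [510.7, 34.5, 308.2]
tool_rot: [[-0.945, 0.327, 0.006], [0.327, 0.945, 0.002], [-0.005, 0.003, -1.0]]
force: [-0.5, 0.5, 0.7]
gripper_width: 87.2
orange z [124.25667127 170.29447423]
((813.7674560546875, -222.81201171875), (33.456787109375, 827.9044189453125), 49.82835006713867)
```

View pics/scene5.png

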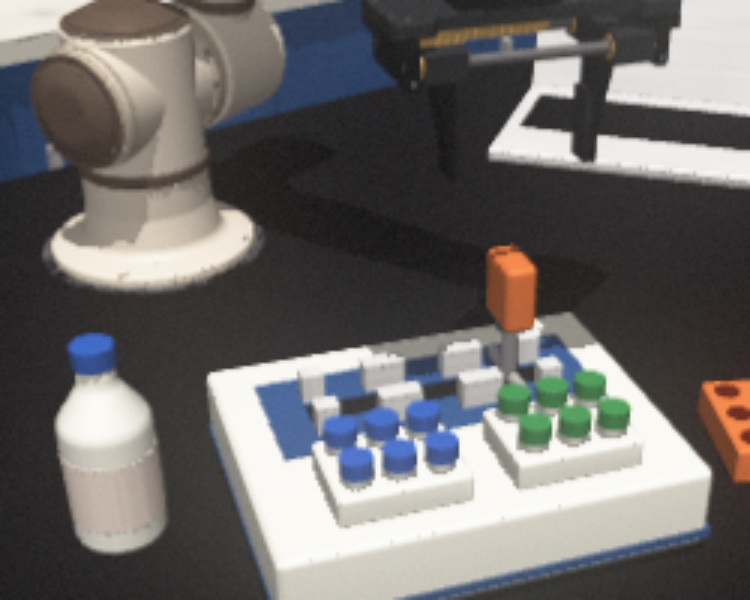

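```bash
python3 -m crank '[{"hand":0,"linear":[0,0,0],"turn":0},{"hand":0,"linear":[0,0,0],"turn":0},{"hand":0,"linear":[0,0,0],"turn":0}]' | head -2
python3 - <<'E'
from h import *
z=np.load("s5.npz");p,d=z["p"],z["d"];P=cloud("scene",d);h=cv2.cvtColor(p,cv2.COLOR_RGB2HSV)
m=np.zeros((384,512),bool); m[100:230,200:300]=True
k=m&(h[...,0]<18)&(h[...,1]>150)&(h[...,2]>60)&(P[...,2]>110)&(P[...,2]<200)&(d>0); t=P[k]; t=t[t[:,2]>165]
t=t[abs(t[:,0]-510)<40]
r=cv2.minAreaRect(t[:,:2].astype(np.float32)); print(r,len(t),"shift from start along y",(np.array(r[0])-[490.98,-26.41])@[.326,.945],np.median(t[:,2]))
print(env.sign_off())
E
```

```text
clock: 8.98
position: [509.3, 34.2, 303.9]
((511.200439453125, 32.20134735107422), (22.72596549987793, 44.47789764404297), 75.69754791259766) 114 shift from start along y 61.97958650848388 168.8651330999839
the job is handed in; nothing more can be done
None
```

The lever is in the end notch beside the green-capped tubes, lowered fully home and released. I handed the job in at about 9.0 s, well inside the 32 s limit.

- **Moves:** I gripped the orange grip across its 24 mm width and lifted it 31 mm straight up, which clears the rails. I then slid it 61 mm towards the green block, lowered it into the notch, opened the gripper and backed off upwards.
- **Seating:** Just before release the tool was back at its original grasp height (196.2 mm). The wrist force had gone from about -6 N of spring load to +2 N of contact.
- **Last picture:** The grip's top is at about 169–170 mm, the same as when it was seated at the start. It has moved 62 mm along the slot. The gripper is clear of everything, and the bottle is still standing in place.
- **Disagreements:**
    - The two cameras placed the grip about 4 mm apart at the start, so I aimed between them, closer to the top view.
    - My first position check after release gave a nonsense result because stray background pixels got in. I reran it on the same picture with those removed, and that gave the 62 mm figure. Its measured angle was 76° against the true 71°, which I put down to noise on so few pixels, since the lever cannot turn.

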